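Set and store the sunken fine adjust of a bench tuner

TASK

Set the bench tuner's fine adjust: reach into the round well, take the small bar knob, press it gently down against its spring until the clutch inside bites, and turn it while holding it down until the pointer on the dial ring aims at the middle of the hexagonal copper spacer on the panel (not at the flat copper bar). Let go so that the knob comes back up with the pointer still on the spacer, then press the round store button gently all the way down and release it. Do not force the clutch or the button, do not lean on the tuner's case or the walls of the well, and leave the other things on the counter where they are.

Things in the scene. Friction and masses are not known exactly. Their poses are not given: they have to be found in the camera images.
- tuner: Bench tuner, a grey and dark steel case 200 (x) by 320 (y) by 80 mm high, fixed on the counter. Origin: centre of its underside; z up. Rule: the fingers must not push on the case, well wall or well floor with more than 20 N.
- well_rim (a point): Centre of the mouth of the round well in the tuner's flat top (tuner x -15, y +50, z 80 mm): 76 mm in diameter, upright walls, flat floor 40 mm below the mouth. The knob stands in its middle.
- knob: Black push-to-turn knob. Origin: on its axis, middle of the grip bar. The bar lies along its own x: 30 mm long, 12 mm thick (y, the width to grip), 20 mm high, its top 4 mm below the tuner's top when up. It starts at any angle. Not pressed, it turns freely without the dial, so it can be let go and taken again.
- knob_skirt (a point): On the knob's axis at the bar's foot: top of the round skirt, 36 mm in diameter, 4 mm thick, 24 mm below the tuner's top when up. Below it lies the hidden clutch: pressed by the knob with 8 N or more it turns the dial one to one, same way; with less it slips; over 18 N breaks it (a rule).
- knob_lift (a joint): How far the knob is pressed down, m: 0 up, 0.011 the most. Pressing meets only a weak return spring (2 N plus 0.1 N per mm) until, after 1 to 7 mm (different every time and not to be seen), it meets the clutch; from there the push grows by 9 N per mm. About 13 N on the knob in all is right for turning.
- dial: Flat aluminium ring round the well on the tuner's top, 84 to 104 mm in diameter, with one black pointer that sticks out over its rim to 56 mm from the axis. Origin: on the knob's axis, level with the top; its x runs outward along the pointer, z up. Turns up to 1.7 rad either way from the tuner's x, only by the pressed knob; stays where left.
- mark_hex: The hexagonal copper spacer to aim at: an upright six-sided stub about 24 mm across and 12 mm high, fixed on the tuner's top some 72 mm from the knob's axis, either on the left or on the right of the well's far side. Origin: centre of its underside.
- mark_bar: A flat copper bar 44 by 8 by 4 mm fixed on the tuner's top on the other side, of no use here. Origin: centre of its underside.
- store_top (a point): Centre of the top of the store button: a white round push button, 26 mm in diameter, its top 22 mm above the panel. It goes down 6 mm against a spring, 6 N when fully down.
- store_base: Black collar of the store button, 42 mm in diameter, 12 mm high, on the tuner's top. Origin: centre of its underside. More than 25 N on button and collar breaks a rule.
- store (a joint): How far the store button is pressed, m: 0 up, 0.006 fully down.
- lnb: A white plastic dish LNB lying beside the tuner, 145 mm long and 60 mm high. Bystander. Origin: under its middle.
- tin: A round blackened steel tin of screws, 90 mm in diameter, 38 mm high. Bystander. Origin: centre of its underside.
- coaster: A turquoise tile coaster 100 mm square carrying a small metal tuner can, 26 mm high in all. Bystander. Origin: centre of its underside.
- spacers: A wooden strip 130 mm long with five copper hex spacers, up to 36 mm high. Bystander. Origin: centre of its underside.
Not all that is in view belongs to the job. Of the things shaped like the dial, the aluminium one is meant.

How it is judged (in metres and radians):
On the way, in this order (a step that is already met when the one before it is completed fails the run):
1. the pointer has been turned to the hexagonal spacer (y of mark_hex in the frame of dial between -0.006 and 0.006 m and x of mark_hex in the frame of dial above 0 m), for 0.1 s.
2. with the knob up again and the pointer on the spacer, the store button is fully pressed (all of step 1 and value of joint knob_lift below 0.0015 m and value of joint store above 0.0048 m), for 0.05 s.
At the end, for the whole second after the job is handed in: The dial's pointer is at rest and its line passes within 6 mm of the middle of the hexagonal spacer, on the spacer's side; the knob is up (within 1.5 mm) and the store button is up (within 1.5 mm), having been pressed down by at least 4.8 mm after the pointer was set and the knob let up (all of step 1 and value of joint each of knob_lift, store below 0.0015 m and angular speed of dial below 0.05 rad/s); the robot touches nothing.
It fails at once if more than 18 N on the clutch under the knob (contact force between knob and dial above 18 N).
It fails at once if the fingers push on the tuner's case or well with more than 20 N (contact force between the fingers and tuner above 20 N).
It fails at once if more than 25 N on the store button (contact force between the fingers and store_base above 25 N).
It fails at once if the LNB, the screw tin, the coaster or the spacer strip is moved by more than 20 mm (distance of any of lnb, tin, coaster, spacers from where it was at the start of the episode above 0.02 m).
It also fails if it takes over 51 s, if anything falls off the work surface, if the arm or the gripper's body presses on something with over 40 N, if the wrist force passes 120 N, or if a joint passes its speed limit or range.

ROBOT

A 7-joint arm with a two-finger parallel gripper is mounted at the origin on the work surface. World frame = base frame: x ahead of the robot, y to its left, z up, the work surface at z = 0. Lengths are in mm, angles in degrees, forces in N, time in s.
With the tool pointing down it reaches from about 425 to 875 mm from the base axis. Payload 8.4 kg.
Tool frame: the origin (TCP) lies midway between the tips of the shut fingers; the grasp point (between the pads) lies 19 mm behind it; z points along the fingers, y is the line along which they close (so a half turn about z gives the same grasp; the last joint's range is limited). The gripper opens to 87 mm and grips with 3 to 60 N. Pads are 19 mm wide; open, the fingers measure 117 mm over their backs; the gripper's body (75 mm by 190 mm) begins 51 mm behind the grasp point.
Start: joints at [67.941, 19.091, 2.286, 83.961, -0.768, 76.965, -3.352], TCP at [183.229, -623.611, 222.546] pointing down, gripper open.
Joint ranges: [-147.57, 147.57], [-21.85, 119.76], [-74.77, 79.35], [14.55, 137.4], [-85.83, 265.84], [4.83, 119.75], [-152.11, 152.11]. Speed limits (degrees/s): [127.2, 127.2, 159.86, 159.86, 180, 180, 180].

INTERFACE

Orientations are given as [roll, pitch, yaw] about the fixed x, y, z axes, in that order (R = Rz(yaw) Ry(pitch) Rx(roll)).
In Python, from station import sensors, read_camera, camera_model, finish_job gives the robot as it stands.
- The arm moves only by the shell command python3 -m handwheel 'ROWS' [FORCE]. ROWS is JSON, a list of rows, each an object of numbers: "dx", "dy", "dz": the shift along the tool's x, y, z in cm; "turn": the turn about the tool's z in degrees; "jaw": the finger opening in cm, from 0 to 8.7. In form: [{"dx": .., "dy": .., "dz": .., "turn": .., "jaw": ..}, ...]. A call has exactly 5 rows; each row is the pose to reach, as a shift and turn from the pose commanded when the call began, along the tool's axes at that moment; what a row does not reach only later rows make up. A row lasts 1/8 s, in which the tool goes at most 62.5 mm and 10.7 degrees, less where a joint would pass 70% of its speed; a pose out of reach is approached as far as the arm can. A call with a gripper value outside its range is refused whole. The fingers move at their own pace and stop on an object; FORCE is the grip in N (left out, the last holds). Time passes only in rows, so rows that repeat a pose let the fingers close, or fill a call up. It gives the time, the measured TCP pose, the force, the opening and the grip force at its end, in the units of the state.
- sensors.read_state(): the state, without advancing time (a new reading comes with each control period).
- read_camera(name): name is "scene" or "side" or "wrist"; returns the picture (420x560x3 uint8, red, green, blue); there is no depth.
- camera_model(name): a dict with "fx", "fy", "cx", "cy" (pixels), "pose" (4x4, takes a point from camera to world coordinates); the wrist camera has in their place "T_tool_cam" (4x4, takes a point from camera to tool coordinates, whose origin is the TCP and whose axes are the flange's). Camera axes: x right, y up, looking along -z (the intrinsics and any distortion apply to the point x, -y, -z); pixel columns grow to the right and rows downward; lengths in mm; the calibration is good to about 2 mm. A picture is of the moment at which its call begins: read the wrist's pose just before it. camera_model takes no time and is no camera call.
- finish_job(): hands the job in; it is judged then, once.
The state is a dict: "t": time; "joint_positions": joint angles; "qvel": joint speeds; "tau": joint torques, N m; "tcp_pos": TCP position; "orientation": TCP orientation; "wrist_force": force on the tool from outside, world axes, zero at the start; "moment": the same for the moment, N m; "grip_width": finger opening in mm; "grasp_force": force on a finger pad.
Only numpy, scipy, OpenCV 4.12 (cv2) and the standard library are available. Lean on these libraries where they do the work, as an engineer would, in place of code of your own. Each camera call takes 0.05 s, during which the arm holds its last target. There are 200 camera calls.

## Working session

There is one attempt and no reset: what is moved stays moved. The work goes in short steps, Python scripts to look and compute and a shell command to move; the robot and the scene stay as the last step left them, time stands still between calls to the robot, and variables do not carry over. Pictures are saved under pics/ and viewed, at most 10 in all, crops included, and the job is handed in when it is done.

```bash
mkdir -p pics; python3 - <<'E'
from station import *
import cv2,numpy as np
s=sensors.read_state();print({k:np.round(v,2).tolist() for k,v in s.items()})
a=[]
for n in("scene","side"):
    im=read_camera(n);cv2.imwrite(f"pics/{n}0.png",im[:,:,::-1]);m=camera_model(n);print(n,m)
m=camera_model("wrist");print(m)
E
```

```text
{'t': 0.0, 'joint_positions': [67.94, 19.13, 2.28, 84.01, -0.77, 76.96, -3.35], 'qvel': [-0.01, -0.03, -0.03, -0.0, -0.05, 0.04, 0.01], 'tau': [0.0, -65.64, 1.34, -40.38, -0.06, 0.04, 0.0], 'tcp_pos': [183.09, -623.18, 221.65], 'orientation': [-179.91, 0.01, 16.37], 'wrist_force': [-0.32, 0.27, -0.63], 'moment': [0.0, 0.03, 0.01], 'grasp_force': 0.0, 'grip_width': 86.78}
scene {'fx': 547.0221787743518, 'fy': 547.0221787743518, 'cx': 278.3333530811499, 'cy': 208.16488602596712, 'pose': array([[ 3.37852870e-01, -7.73142213e-01,  5.36755583e-01,
         1.09946309e+03],
       [ 9.41163015e-01,  2.82499036e-01, -1.85489820e-01,
        -1.42060826e+02],
       [-8.22292495e-03,  5.67842771e-01,  8.23095967e-01,
         9.25944363e+02],
       [ 0.00000000e+00,  0.00000000e+00,  0.00000000e+00,
         1.00000000e+00]])}
side {'fx': 426.94779934645834, 'fy': 426.94779934645834, 'cx': 280.1927643005644, 'cy': 215.5444277068326, 'pose': array([[ 9.68375215e-01,  1.78599766e-01, -1.74217009e-01,
         4.07435035e+02],
       [-2.49042475e-01,  7.34123856e-01, -6.31696137e-01,
        -4.67246192e+02],
       [ 1.50760808e-02,  6.55106318e-01,  7.55386275e-01,
         6.91996362e+02],
       [ 0.00000000e+00,  0.00000000e+00,  0.00000000e+00,
         1.00000000e+00]])}
{'fx': 372.29802117288114, 'fy': 372.29802117288114, 'cx': 281.5975714320457, 'cy': 214.40564080795815, 'T_tool_cam': array([[ 3.42705171e-04,  9.64409595e-01,  2.64412585e-01,
         7.25065011e+01],
       [ 9.99999823e-01, -2.01988721e-04, -5.59372958e-04,
        -5.61225059e-01],
       [-4.86056289e-04,  2.64412730e-01, -9.64409494e-01,
        -1.63612471e+02],
       [ 0.00000000e+00,  0.00000000e+00,  0.00000000e+00,
         1.00000000e+00]])}
```

View pics/scene0.png

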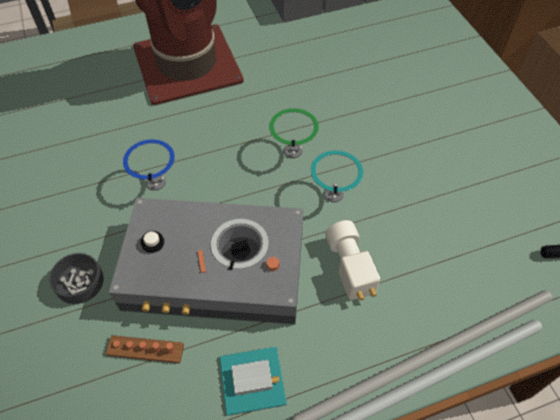

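View pics/side0.png

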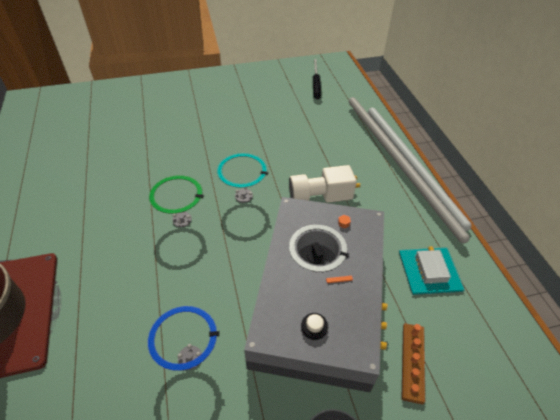

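The scene view shows the tuner with the dial at (240,243), hex spacer (272,264), flat bar (201,261), pointer tip about (232,267) and store button (151,239). The side view shows the dial at (318,247), hex (344,222), pointer (345,254) and button (315,323).

```bash
cat > h.py <<'E'
from station import *
import cv2,numpy as np
from scipy.spatial.transform import Rotation as R
def model(n,s=None):
    m=camera_model(n)
    if n=="wrist":
        T=np.eye(4);T[:3,:3]=R.from_euler('xyz',s['orientation'],degrees=True).as_matrix();T[:3,3]=s['tcp_pos']
        m['pose']=T@m['T_tool_cam']
    return m
def ray(m,px,z):
    P=m['pose'];d=P[:3,:3]@np.array([(px[0]-m['cx'])/m['fx'],-(px[1]-m['cy'])/m['fy'],-1]);o=P[:3,3]
    return o+d*(z-o[2])/d[2]
def proj(m,p):
    P=m['pose'];c=P[:3,:3].T@(np.array(p)-P[:3,3])
    return np.array([m['cx']-m['fx']*c[0]/c[2],m['cy']+m['fy']*c[1]/c[2]])
E
python3 - <<'E'
from h import *
for n,d in dict(scene=dict(dial=(240,243,80),hex=(272,264,86),bar=(201,261,82),tip=(232,268,80),store=(151,239,102),knob=(240,247,76),c1=(141,204,80),c2=(301,208,80),ring=(293,112,80)),side=dict(dial=(318,247,80),hex=(344,222,86),bar=(340,280,82),tip=(346,254,80),store=(315,323,102),knob=(318,250,76))).items():
    m=model(n)
    for k,v in d.items(): print(n,k,np.round(ray(m,v[:2],v[2])))
# subpixel: ellipses of dial
E
```

```text
scene dial [596. -42.  80.]
scene hex [659.  -3.  86.]
scene bar [ 609. -118.   82.]
scene tip [640. -70.  80.]
scene store [ 547. -190.  102.]
scene knob [601. -44.  76.]
scene c1 [ 450. -192.   80.]
scene c2 [562.  89.  80.]
scene ring [324. 162.  80.]
side dial [596. -43.  80.]
side hex [659.  -4.  86.]
side bar [ 610. -119.   82.]
side tip [639. -70.  80.]
side store [ 541. -193.  102.]
side knob [595. -47.  76.]
```

```bash
python3 -m handwheel '[{"dx":4,"dy":-3.2,"dz":0,"turn":0,"jaw":8.7},{"dx":8.5,"dy":-6.8,"dz":0,"turn":0,"jaw":8.7},{"dx":13,"dy":-10.4,"dz":0,"turn":0,"jaw":8.7},{"dx":17.5,"dy":-14,"dz":0,"turn":0,"jaw":8.7},{"dx":22,"dy":-17.6,"dz":0,"turn":0,"jaw":8.7}]'
python3 -m handwheel '[{"dx":4.5,"dy":-3.6,"dz":0,"turn":0,"jaw":8.7},{"dx":9,"dy":-7.2,"dz":0,"turn":0,"jaw":8.7},{"dx":13.5,"dy":-10.8,"dz":0,"turn":0,"jaw":8.7},{"dx":18,"dy":-14.4,"dz":0,"turn":0,"jaw":8.7},{"dx":22,"dy":-17.6,"dz":0,"turn":0,"jaw":8.7}]'
```

```text
t: 0.72
tcp_pos: [345.4, -390.9, 222.4]
orientation: [-180.0, 0.0, 16.4]
wrist_force: [-0.2, -0.1, -0.0]
grip_width: 87.0
grasp_force: 0.0
t: 1.35
tcp_pos: [506.9, -159.8, 222.4]
orientation: [-180.0, 0.0, 16.4]
wrist_force: [0.6, -0.8, -0.0]
grip_width: 87.2
grasp_force: 0.0
```

```bash
python3 -m handwheel '[{"dx":4.2,"dy":-3.2,"dz":0,"turn":0,"jaw":8.7},{"dx":8.4,"dy":-6.3,"dz":0,"turn":0,"jaw":8.7},{"dx":11.6,"dy":-8.7,"dz":0,"turn":0,"jaw":8.7},{"dx":11.6,"dy":-8.7,"dz":0,"turn":0,"jaw":8.7},{"dx":11.6,"dy":-8.7,"dz":0,"turn":0,"jaw":8.7}]'
python3 - <<'E'
from h import *
s=sensors.read_state();im=read_camera("wrist");np.save("w1.npy",im);import json
json.dump({k:np.array(v).tolist() for k,v in s.items()},open("w1.json","w"));print(s['joint_positions'])
cv2.imwrite("pics/w1.png",im[:,:,::-1])
E
```

```text
t: 1.98
tcp_pos: [592.4, -46.4, 222.0]
orientation: [-180.0, 0.1, 16.4]
wrist_force: [-0.1, -0.6, 0.1]
grip_width: 87.0
grasp_force: 0.0
[ 22.98475864  14.85297494 -27.31870012  90.81995575   6.97642313
  76.09063932 -78.8876979 ]
```

View pics/w1.png

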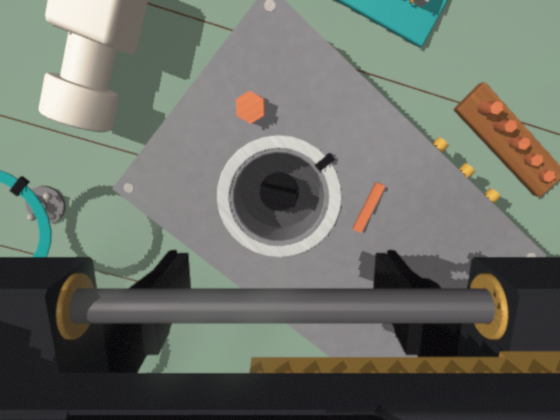

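Wrist view: the dial ring is centred near (279,195), the hex at (250,107), the pointer block at (325,161), and the dark knob bar runs from about (262,186) to (298,193).

```bash
python3 - <<'E'
from h import *
import json
s=json.load(open("w1.json"));im=np.load("w1.npy");m=model("wrist",s)
hsv=cv2.cvtColor(im,cv2.COLOR_RGB2HSV)
def blobs(mask,amin):
    c,_=cv2.findContours(mask.astype(np.uint8),cv2.RETR_EXTERNAL,cv2.CHAIN_APPROX_NONE);return [x for x in c if cv2.contourArea(x)>amin]
ringm=(hsv[...,2]>150)&(hsv[...,1]<40);ringm[:,:200]=0;ringm[260:]=0;ringm[:125]=0
for c in blobs(ringm,500):
    pts=np.array([ray(m,p,80)[:2] for p in c[:,0]],np.float32)
    (cx,cy),r=cv2.minEnclosingCircle(pts);print("ring enc",cx,cy,r,len(c)); 
orm=(hsv[...,1]>150)&((hsv[...,0]<12)|(hsv[...,0]>174))
C=np.array([cx,cy])
for c in blobs(orm,60):
    M=cv2.moments(c);p=(M['m10']/M['m00'],M['m01']/M['m00']);w=ray(m,p,92);d=w[:2]-C
    print("orange",p,cv2.contourArea(c),w,np.hypot(*d),np.degrees(np.arctan2(d[1],d[0])))
g=im.max(2)
pm=g<60;pm[:140]=0;pm[185:]=0;pm[:,:300]=0;pm[:,345:]=0
for c in blobs(pm,20):
    M=cv2.moments(c);p=(M['m10']/M['m00'],M['m01']/M['m00']);w=ray(m,p,81);d=w[:2]-C
    print("dark",p,cv2.contourArea(c),w,np.hypot(*d),np.degrees(np.arctan2(d[1],d[0])))
crop=im[125:265,205:350];crop=np.clip(255*(crop/255.)**.45,0,255).astype(np.uint8)
cv2.imwrite("pics/k1.png",cv2.resize(crop[:,:,::-1],None,fx=4,fy=4,interpolation=cv2.INTER_CUBIC))
E
```

```text
ring enc 594.08642578125 -42.6700553894043 52.98450469970703 638
ring enc 650.081298828125 -214.2449951171875 85.29011535644531 426
orange (368.5194518125552, 206.66622458001765) 377.0 [ 610.68303071 -114.32556932   92.        ] 107.40630885808635 111.51933681910144
orange (546.6774541531822, 175.26860841423948) 154.5 [ 674.85840137 -241.47392763   92.        ] 36.814665232177724 -47.69921689624013
orange (533.1875555555555, 159.12888888888887) 187.5 [ 683.45728604 -225.37106938   92.        ] 35.181615239692086 -18.436100149848965
orange (519.5182648401826, 142.56316590563165) 219.0 [ 692.11865885 -209.35537338   92.        ] 42.32077549539782 6.634607931536503
orange (504.9561231172233, 125.24557956777996) 254.5 [ 700.90085098 -192.80657889   92.        ] 55.156437258265996 22.872629281226832
orange (490.13923303834804, 107.37286135693215) 282.5 [ 709.79081588 -176.29438534   92.        ] 70.74938310284737 32.43952064957023
orange (250.1172093023256, 106.85736434108526) 537.5 [658.8644586   -1.62766149  92.        ] 212.7986711758534 87.63447310449475
dark (302.8048780487805, 182.3170731707317) 20.5 [613.01596814 -58.28187661  81.        ] 160.30699633456422 103.36859551840595
dark (302.8652482269503, 163.07801418439715) 23.5 [628.251702   -53.60580783  81.        ] 162.11563709315476 97.73864062654796
dark (324.93859649122805, 161.3567251461988) 114.0 [634.67298244 -70.48327341  81.        ] 144.58509204468368 96.11758194357625
```

View pics/k1.png

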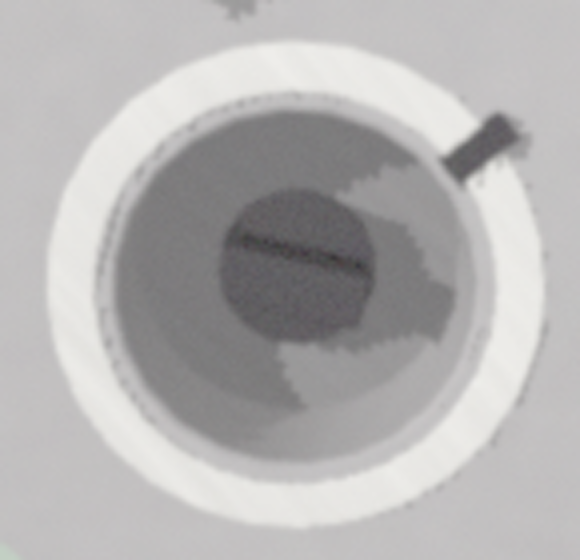

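```bash
python3 -m handwheel '[{"dx":0.27,"dy":-0.31,"dz":0.5,"turn":10.5,"jaw":2.6},{"dx":0.27,"dy":-0.31,"dz":1,"turn":21,"jaw":2.6},{"dx":0.27,"dy":-0.31,"dz":1.5,"turn":31.5,"jaw":2.6},{"dx":0.27,"dy":-0.31,"dz":2,"turn":42,"jaw":2.6},{"dx":0.27,"dy":-0.31,"dz":2.5,"turn":52.5,"jaw":2.6}]'
python3 -m handwheel '[{"dx":0,"dy":0,"dz":0,"turn":10.5,"jaw":2.6},{"dx":0,"dy":0,"dz":0,"turn":21,"jaw":2.6},{"dx":0,"dy":0,"dz":0,"turn":31.5,"jaw":2.6},{"dx":0,"dy":0,"dz":0,"turn":42,"jaw":2.6},{"dx":0,"dy":0,"dz":0,"turn":49.5,"jaw":2.6}]'
python3 -m handwheel '[{"dx":0,"dy":0,"dz":0,"turn":0,"jaw":2.6},{"dx":0,"dy":0,"dz":0,"turn":0,"jaw":2.6},{"dx":0,"dy":0,"dz":0,"turn":0,"jaw":2.6},{"dx":0,"dy":0,"dz":0,"turn":0,"jaw":2.6},{"dx":0,"dy":0,"dz":0,"turn":0,"jaw":2.6}]'
python3 - <<'E'
from h import *
s=sensors.read_state();im=read_camera("wrist");np.save("w2.npy",im);import json
json.dump({k:np.array(v).tolist() for k,v in s.items()},open("w2.json","w"));print(s['joint_positions'],s['tcp_pos'],s['orientation'])
g=np.clip(255*(im/255.)**.5,0,255).astype(np.uint8)
m=model("wrist",s);c=proj(m,[594.1,-42.7,80]);print(c)
cv2.imwrite("pics/w2.png",g[:,:,::-1])
E
```

```text
t: 2.65
tcp_pos: [594.1, -43.8, 197.6]
orientation: [180.0, -0.0, -36.6]
wrist_force: [0.2, 1.0, 0.3]
grip_width: 44.9
grasp_force: 0.0
t: 3.28
tcp_pos: [588.9, -47.1, 178.2]
orientation: [177.5, 1.3, -67.3]
wrist_force: [0.6, -0.5, -0.8]
grip_width: 26.0
grasp_force: 0.0
t: 3.9
tcp_pos: [589.7, -45.7, 178.1]
orientation: [177.5, 1.3, -67.0]
wrist_force: [0.5, -0.7, -0.3]
grip_width: 26.3
grasp_force: 0.0
[ -17.98021502   16.46901436   22.22710417   94.23011457   -6.48866761
   73.3988351  -151.4011062 ] [589.66194305 -45.69365629 178.06232287] [177.50841921   1.31424716 -67.01514478]
[268.78084051 212.99730228]
```

View pics/w2.png

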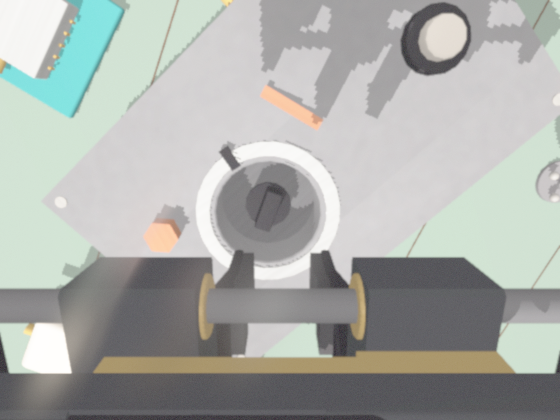

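The bar is now clearly visible from about (262,228) to (277,190). The pointer is at (230,157), the hex at (162,235), and the store button top at (447,37). The positive turn ran into joint 7's limit, so I'll use the half-turn grasp instead.

```bash
python3 - <<'E'
from h import *
import json
s=json.load(open("w2.json"));im=np.load("w2.npy");m=model("wrist",s)
hsv=cv2.cvtColor(im,cv2.COLOR_RGB2HSV)
for p,z in(((447,37),102),((437,41),80),((162,235),92),((230,158),81)):print(p,ray(m,p,z))
# ring
rm=((hsv[...,2]>170)&(hsv[...,1]<40)).astype(np.uint8);rm[:130]=0;rm[285:]=0;rm[:,:190]=0;rm[:,345:]=0
pts=np.argwhere(rm)[:,::-1];w=np.array([ray(m,p,80)[:2] for p in pts])
from scipy.optimize import least_squares
f=least_squares(lambda q:np.clip(np.abs(np.hypot(*(w-q).T)-47)-5,0,None),[594,-43]);print("ring",f.x,len(w))
g=im.max(2);print(g[185:236:3,245:293:3])
cr=im[170:250,225:310];cr=np.clip(255*(cr/110.)**.6,0,255).astype(np.uint8)
cv2.imwrite("pics/k2.png",cv2.resize(cr[:,:,::-1],None,fx=7,fy=7,interpolation=cv2.INTER_CUBIC))
E
```

```text
(447, 37) [ 540.62253636 -189.61148484  102.        ]
(437, 41) [ 537.62074127 -192.01582294   80.        ]
(162, 235) [658.27121481  -2.84785189  92.        ]
(230, 158) [634.14599775 -69.39639753  81.        ]
ring [596.37583977 -47.56927223] 11796
[[65 69 84 82 41 43 45 44 36 29 31 33 61 69 65 69]
 [68 68 62 43 46 44 45 35 22 21 23 25 27 48 68 67]
 [68 66 43 48 46 46 46 29 30 22 23 20 27 28 60 67]
 [68 51 44 46 46 46 42 34 47 46 38 29 26 31 39 65]
 [64 48 47 46 49 47 31 43 47 48 45 45 36 36 41 62]
 [64 48 48 49 47 46 26 46 46 42 45 43 32 42 43 60]
 [62 46 48 49 47 38 37 45 47 45 46 44 35 44 44 63]
 [57 50 49 47 47 30 44 48 45 45 45 40 42 42 43 59]
 [63 48 48 48 46 28 46 47 46 45 46 41 44 47 46 59]
 [65 56 48 50 39 40 47 48 46 44 42 47 47 45 43 68]
 [68 61 48 48 28 47 47 48 47 46 42 44 49 45 55 68]
 [69 67 52 46 31 48 47 48 47 44 43 48 47 51 67 70]
 [67 68 70 52 42 49 46 47 46 44 46 47 55 67 69 68]
 [68 67 68 57 46 49 49 45 47 47 53 66 68 68 69 68]
 [68 67 68 63 51 49 46 48 46 65 70 69 69 68 67 70]
 [70 67 67 68 68 67 57 48 50 70 70 71 69 68 70 72]
 [68 67 68 70 69 71 67 68 69 69 71 68 70 73 73 71]]
```

View pics/k2.png

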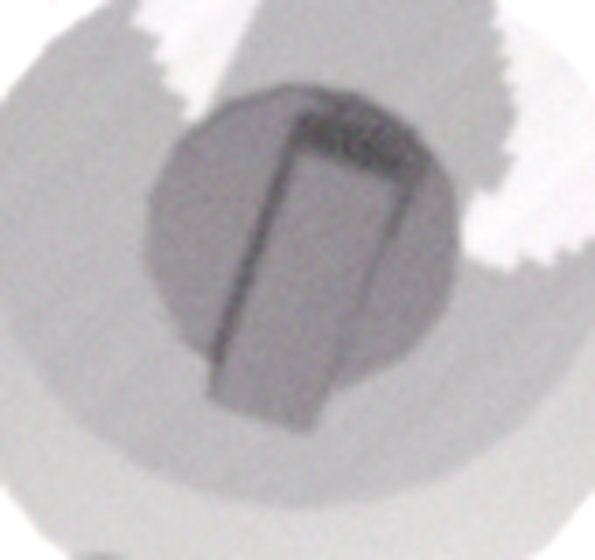

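Crop: bar-top corners are at (300,150), (402,188), (315,432) and (210,395), which gives the bar's centre and direction.

```bash
python3 - <<'E'
from h import *
import json
s=json.load(open("w2.json"));m=model("wrist",s)
c=np.array([(300,150),(402,188),(315,432),(210,395)])/7+[224.5,169.5]
w=np.array([ray(m,p,76)[:2] for p in c]);C=w.mean(0);print(w,C)
ang=lambda d:np.degrees(np.arctan2(d[1],d[0]))
print("bar",ang(w[0]-w[3]),ang(w[1]-w[2]),np.hypot(*(w[0]-w[3])),np.hypot(*(w[0]-w[1])))
im=np.load("w1.npy");s1=json.load(open("w1.json"));m1=model("wrist",s1)
for C in(C,np.array([594.1,-42.7])):
  for h,p in((658.3,-2.8),(634.1,-69.4)),((658.9,-1.6),(634.7,-70.5)): print(ang(np.array(h)-C),ang(np.array(p)-C))
E
```

```text
[[600.95815795 -56.65512549]
 [589.59015285 -56.97016223]
 [587.66859764 -28.66684016]
 [599.60641684 -28.29174614]] [594.45583132 -42.6459685 ]
bar -87.27146391670038 -86.11606316428481 28.395571707529395 11.37236950126242
31.968818330655722 -34.013608447710716
32.493994983536226 -34.68811178945604
31.860758072636724 -33.723110071055444
32.38529163629942 -34.40057628356652
```

```bash
python3 -m handwheel '[{"dx":0,"dy":0,"dz":0,"turn":-10.5,"jaw":2.6},{"dx":0,"dy":0,"dz":0,"turn":-21,"jaw":2.6},{"dx":0,"dy":0,"dz":0,"turn":-31.5,"jaw":2.6},{"dx":0,"dy":0,"dz":0,"turn":-42,"jaw":2.6},{"dx":0,"dy":0,"dz":0,"turn":-52.5,"jaw":2.6}]' | head -3
python3 -m handwheel '[{"dx":0,"dy":0,"dz":0,"turn":-10.5,"jaw":2.6},{"dx":0,"dy":0,"dz":0,"turn":-21,"jaw":2.6},{"dx":0,"dy":0,"dz":0,"turn":-31.5,"jaw":2.6},{"dx":0,"dy":0,"dz":0,"turn":-42,"jaw":2.6},{"dx":0,"dy":0,"dz":0,"turn":-52.5,"jaw":2.6}]' | head -3
python3 -m handwheel '[{"dx":0,"dy":0,"dz":0,"turn":-10.5,"jaw":2.6},{"dx":0,"dy":0,"dz":0,"turn":-21,"jaw":2.6},{"dx":0,"dy":0,"dz":0,"turn":-31.5,"jaw":2.6},{"dx":0,"dy":0,"dz":0,"turn":-42,"jaw":2.6},{"dx":0,"dy":0,"dz":0,"turn":-52.5,"jaw":2.6}]' | head -3; python3 -c "
from station import *;print(sensors.read_state()['joint_positions'])"
```

```text
t: 4.58
tcp_pos: [589.7, -45.1, 178.0]
orientation: [179.5, 2.8, -14.1]
t: 5.2
tcp_pos: [589.7, -45.1, 178.0]
orientation: [-178.1, 2.1, 38.4]
t: 5.82
tcp_pos: [589.7, -45.1, 178.0]
orientation: [-177.2, -0.3, 90.9]
[-1.13015732 15.97803709  1.60416322 93.32592107 -0.65904389 73.51697356
  1.53243278]
```

```bash
python3 -m handwheel '[{"dx":0.23,"dy":0.5,"dz":2.5,"turn":-2.4,"jaw":2.6},{"dx":0.23,"dy":1.02,"dz":5,"turn":-2.4,"jaw":2.6},{"dx":0.23,"dy":1.02,"dz":7.5,"turn":-2.4,"jaw":2.6},{"dx":0.23,"dy":1.02,"dz":8.5,"turn":-2.4,"jaw":2.6},{"dx":0.23,"dy":1.02,"dz":8.5,"turn":-2.4,"jaw":2.6}]'
python3 - <<'E'
from h import *
s=sensors.read_state();im=read_camera("wrist");print(s['tcp_pos'],s['orientation'])
m=model("wrist",s);print(proj(m,[594.4,-42.7,76]))
print(R.from_euler('xyz',s['orientation'],degrees=True).as_matrix().T@(np.array([594,-42.7,58.5])-s['tcp_pos']))
cv2.imwrite("pics/w3.png",np.clip(255*(im[:,:,::-1]/255.)**.5,0,255).astype(np.uint8))
E
```

```text
t: 6.45
tcp_pos: [595.4, -42.4, 92.4]
orientation: [-177.1, -0.4, 93.0]
wrist_force: [-0.8, -0.4, 1.0]
grip_width: 25.9
grasp_force: 0.0
[595.43080263 -42.37536464  92.39275591] [-177.14797633   -0.3614068    92.95104795]
[281.30768062 258.82857493]
[-0.46432347  0.24245006 33.92045267]
```

View pics/w3.png

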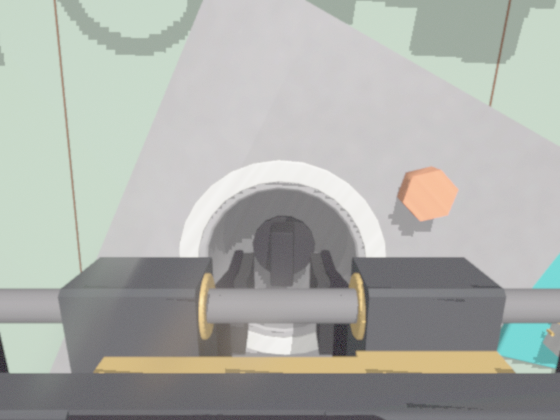

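The bar (column ~282) sits centred between the fingers (243 and 325) and is parallel to the pads. Descending and gripping.

```bash
python3 -m handwheel '[{"dx":0,"dy":0,"dz":1.5,"turn":0,"jaw":2.6},{"dx":0,"dy":0,"dz":2.6,"turn":0,"jaw":2.6},{"dx":0,"dy":0,"dz":3.3,"turn":0,"jaw":2.6},{"dx":0,"dy":0,"dz":3.3,"turn":0,"jaw":2.6},{"dx":0,"dy":0,"dz":3.3,"turn":0,"jaw":2.6}]' 35
python3 -m handwheel '[{"dx":0,"dy":0,"dz":0,"turn":0,"jaw":1.8},{"dx":0,"dy":0,"dz":0,"turn":0,"jaw":1.4},{"dx":0,"dy":0,"dz":0,"turn":0,"jaw":0.8},{"dx":0,"dy":0,"dz":0,"turn":0,"jaw":0.6},{"dx":0,"dy":0,"dz":0,"turn":0,"jaw":0.6}]' 35
```

```text
t: 7.12
tcp_pos: [594.3, -42.2, 59.9]
orientation: [-177.2, -0.4, 93.0]
wrist_force: [-0.0, 0.5, 1.3]
grip_width: 26.1
grasp_force: 0.0
t: 7.75
tcp_pos: [594.3, -42.2, 59.8]
orientation: [-177.2, -0.4, 93.0]
wrist_force: [0.1, 0.8, 2.2]
grip_width: 11.8
grasp_force: 34.8
```

```bash
python3 -m handwheel '[{"dx":0,"dy":0,"dz":0.04,"turn":0,"jaw":0.6},{"dx":0,"dy":0,"dz":0.07,"turn":0,"jaw":0.6},{"dx":0,"dy":0,"dz":0.1,"turn":0,"jaw":0.6},{"dx":0,"dy":0,"dz":0.1,"turn":0,"jaw":0.6},{"dx":0,"dy":0,"dz":0.1,"turn":0,"jaw":0.6}]'
```

```text
t: 8.38
tcp_pos: [594.2, -42.2, 58.7]
orientation: [-177.2, -0.4, 93.0]
wrist_force: [0.9, 0.2, 0.9]
grip_width: 11.6
grasp_force: 34.8
```

```bash
python3 -m handwheel '[{"dx":0,"dy":0,"dz":0.04,"turn":0,"jaw":0.6},{"dx":0,"dy":0,"dz":0.07,"turn":0,"jaw":0.6},{"dx":0,"dy":0,"dz":0.1,"turn":0,"jaw":0.6},{"dx":0,"dy":0,"dz":0.1,"turn":0,"jaw":0.6},{"dx":0,"dy":0,"dz":0.1,"turn":0,"jaw":0.6}]'
```

```text
t: 9.0
tcp_pos: [594.2, -42.2, 57.7]
orientation: [-177.2, -0.4, 93.0]
wrist_force: [2.0, 0.0, 1.5]
grip_width: 11.8
grasp_force: 34.8
```

```bash
python3 -m handwheel '[{"dx":0,"dy":0,"dz":0.04,"turn":0,"jaw":0.6},{"dx":0,"dy":0,"dz":0.07,"turn":0,"jaw":0.6},{"dx":0,"dy":0,"dz":0.1,"turn":0,"jaw":0.6},{"dx":0,"dy":0,"dz":0.1,"turn":0,"jaw":0.6},{"dx":0,"dy":0,"dz":0.1,"turn":0,"jaw":0.6}]'
```

```text
t: 9.62
tcp_pos: [594.2, -42.2, 56.8]
orientation: [-177.2, -0.4, 93.0]
wrist_force: [4.8, -0.7, 1.6]
grip_width: 12.1
grasp_force: 34.8
```

```bash
python3 -m handwheel '[{"dx":0,"dy":0,"dz":0.02,"turn":0,"jaw":0.6},{"dx":0,"dy":0,"dz":0.04,"turn":0,"jaw":0.6},{"dx":0,"dy":0,"dz":0.05,"turn":0,"jaw":0.6},{"dx":0,"dy":0,"dz":0.05,"turn":0,"jaw":0.6},{"dx":0,"dy":0,"dz":0.05,"turn":0,"jaw":0.6}]'
```

```text
t: 10.25
tcp_pos: [594.2, -42.2, 56.3]
orientation: [-177.2, -0.4, 93.0]
wrist_force: [4.7, -0.6, 1.6]
grip_width: 11.9
grasp_force: 34.8
```

```bash
python3 -m handwheel '[{"dx":0,"dy":0,"dz":0.04,"turn":0,"jaw":0.6},{"dx":0,"dy":0,"dz":0.07,"turn":0,"jaw":0.6},{"dx":0,"dy":0,"dz":0.1,"turn":0,"jaw":0.6},{"dx":0,"dy":0,"dz":0.1,"turn":0,"jaw":0.6},{"dx":0,"dy":0,"dz":0.1,"turn":0,"jaw":0.6}]'
```

```text
t: 10.88
tcp_pos: [594.2, -42.2, 55.3]
orientation: [-177.2, -0.4, 93.0]
wrist_force: [4.7, -0.6, 1.3]
grip_width: 11.7
grasp_force: 34.8
```

```bash
python3 -m handwheel '[{"dx":0,"dy":0,"dz":0.04,"turn":0,"jaw":0.6},{"dx":0,"dy":0,"dz":0.07,"turn":0,"jaw":0.6},{"dx":0,"dy":0,"dz":0.1,"turn":0,"jaw":0.6},{"dx":0,"dy":0,"dz":0.1,"turn":0,"jaw":0.6},{"dx":0,"dy":0,"dz":0.1,"turn":0,"jaw":0.6}]'
```

```text
t: 11.5
tcp_pos: [594.1, -42.2, 54.3]
orientation: [-177.2, -0.4, 93.0]
wrist_force: [4.7, -0.3, 2.2]
grip_width: 11.9
grasp_force: 34.8
```

```bash
python3 -m handwheel '[{"dx":0,"dy":0,"dz":0.04,"turn":0,"jaw":0.6},{"dx":0,"dy":0,"dz":0.07,"turn":0,"jaw":0.6},{"dx":0,"dy":0,"dz":0.1,"turn":0,"jaw":0.6},{"dx":0,"dy":0,"dz":0.1,"turn":0,"jaw":0.6},{"dx":0,"dy":0,"dz":0.1,"turn":0,"jaw":0.6}]'
```

```text
t: 12.12
tcp_pos: [594.1, -42.2, 53.3]
orientation: [-177.2, -0.4, 93.0]
wrist_force: [6.6, -0.3, 2.3]
grip_width: 12.1
grasp_force: 34.8
```

```bash
python3 -m handwheel '[{"dx":0,"dy":0,"dz":0.04,"turn":0,"jaw":0.6},{"dx":0,"dy":0,"dz":0.07,"turn":0,"jaw":0.6},{"dx":0,"dy":0,"dz":0.1,"turn":0,"jaw":0.6},{"dx":0,"dy":0,"dz":0.1,"turn":0,"jaw":0.6},{"dx":0,"dy":0,"dz":0.1,"turn":0,"jaw":0.6}]'
```

```text
t: 12.75
tcp_pos: [594.2, -42.2, 52.6]
orientation: [-177.3, -0.4, 93.0]
wrist_force: [5.5, -0.5, 4.1]
grip_width: 11.8
grasp_force: 34.9
```

```bash
python3 -m handwheel '[{"dx":0,"dy":0,"dz":0.02,"turn":0,"jaw":0.6},{"dx":0,"dy":0,"dz":0.04,"turn":0,"jaw":0.6},{"dx":0,"dy":0,"dz":0.06,"turn":0,"jaw":0.6},{"dx":0,"dy":0,"dz":0.06,"turn":0,"jaw":0.6},{"dx":0,"dy":0,"dz":0.06,"turn":0,"jaw":0.6}]'
```

```text
t: 13.38
tcp_pos: [594.2, -42.2, 52.2]
orientation: [-177.3, -0.4, 93.0]
wrist_force: [4.1, 0.3, 6.9]
grip_width: 11.6
grasp_force: 34.9
```

```bash
python3 -m handwheel '[{"dx":0,"dy":0,"dz":0.04,"turn":0,"jaw":0.6},{"dx":0,"dy":0,"dz":0.08,"turn":0,"jaw":0.6},{"dx":0,"dy":0,"dz":0.11,"turn":0,"jaw":0.6},{"dx":0,"dy":0,"dz":0.11,"turn":0,"jaw":0.6},{"dx":0,"dy":0,"dz":0.11,"turn":0,"jaw":0.6}]'
```

```text
t: 14.0
tcp_pos: [594.2, -42.2, 51.7]
orientation: [-177.3, -0.4, 93.0]
wrist_force: [2.3, 0.5, 11.7]
grip_width: 12.0
grasp_force: 34.9
```

```bash
python3 -m handwheel '[{"dx":0,"dy":0,"dz":0.02,"turn":-3,"jaw":0.6},{"dx":0,"dy":0,"dz":0.03,"turn":-7,"jaw":0.6},{"dx":0,"dy":0,"dz":0.03,"turn":-11,"jaw":0.6},{"dx":0,"dy":0,"dz":0.03,"turn":-15,"jaw":0.6},{"dx":0,"dy":0,"dz":0.03,"turn":-18,"jaw":0.6}]'
```

```text
t: 14.62
tcp_pos: [593.9, -42.3, 51.4]
orientation: [-177.5, -1.2, 111.0]
wrist_force: [0.3, -0.7, 13.6]
grip_width: 11.8
grasp_force: 34.9
```

```bash
python3 -m handwheel '[{"dx":0,"dy":0,"dz":0,"turn":-5,"jaw":0.6},{"dx":0,"dy":0,"dz":0,"turn":-10,"jaw":0.6},{"dx":0,"dy":0,"dz":0,"turn":-15,"jaw":0.6},{"dx":0,"dy":0,"dz":0,"turn":-20,"jaw":0.6},{"dx":0,"dy":0,"dz":0,"turn":-24,"jaw":0.6}]'; python3 - <<'E'
from station import *
import cv2
cv2.imwrite("pics/s2.png",read_camera("side")[170:300,250:420,::-1].repeat(4,0).repeat(4,1))
E
```

```text
t: 15.25
tcp_pos: [593.6, -42.5, 51.3]
orientation: [-178.2, -2.1, 135.1]
wrist_force: [0.3, -1.3, 13.5]
grip_width: 11.6
grasp_force: 35.0
```

View pics/s2.png

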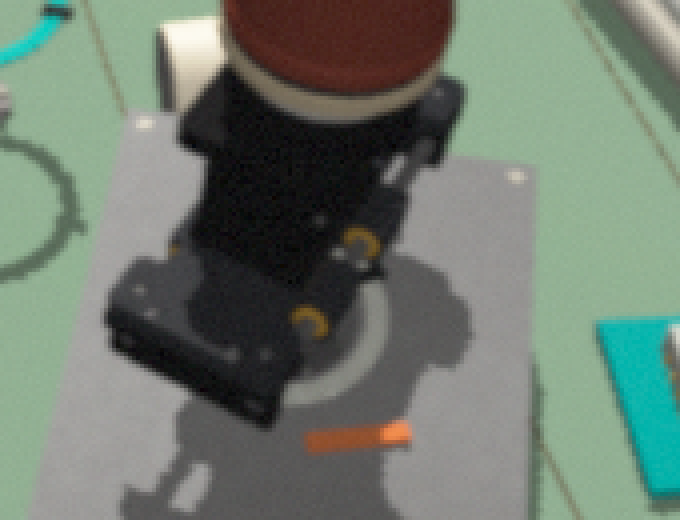

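The pointer has left its old place beside the bar, so the dial is turning with the knob. Finishing the turn.

```bash
python3 -m handwheel '[{"dx":0,"dy":0,"dz":0,"turn":-6,"jaw":0.6},{"dx":0,"dy":0,"dz":0,"turn":-12,"jaw":0.6},{"dx":0,"dy":0,"dz":0,"turn":-18,"jaw":0.6},{"dx":0,"dy":0,"dz":0,"turn":-24.5,"jaw":0.6},{"dx":0,"dy":0,"dz":0,"turn":-24.5,"jaw":0.6}]'; python3 - <<'E'
from h import *
s=sensors.read_state();im=read_camera("wrist");print(s['tcp_pos'],s['orientation'])
m=model("wrist",s);print(proj(m,[594.4,-42.7,80]),proj(m,[658.6,-2.2,92]))
np.save("w4.npy",im)
import json;json.dump({k:np.array(v).tolist() for k,v in s.items()},open("w4.json","w"))
cv2.imwrite("pics/w4.png",im[:,:,::-1])
E
```

```text
t: 15.92
tcp_pos: [593.5, -42.9, 51.2]
orientation: [-179.2, -2.7, 159.5]
wrist_force: [-0.5, -2.0, 13.5]
grip_width: 11.7
grasp_force: 35.0
[593.50410907 -42.8778692   51.21414439] [-179.1692476    -2.69720473  159.51955354]
[280.77754147 299.19921199] [433.08588253 421.30839924]
```

View pics/w4.png

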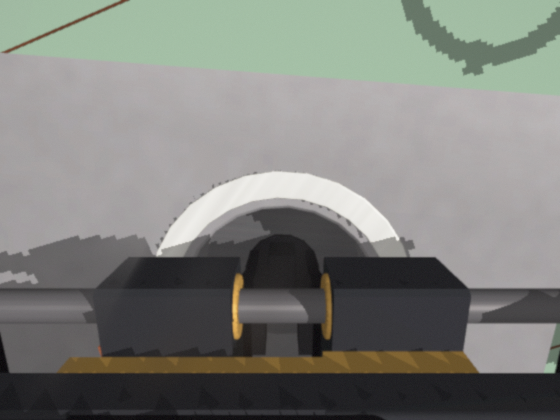

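```bash
python3 -m handwheel '[{"dx":0,"dy":0,"dz":-0.2,"turn":0,"jaw":0.6},{"dx":0,"dy":0,"dz":-0.4,"turn":0,"jaw":0.6},{"dx":0,"dy":0,"dz":-0.6,"turn":0,"jaw":0.6},{"dx":0,"dy":0,"dz":-0.85,"turn":0,"jaw":0.6},{"dx":0,"dy":0,"dz":-0.85,"turn":0,"jaw":0.6}]'
python3 -m handwheel '[{"dx":0,"dy":0,"dz":0,"turn":0,"jaw":1.4},{"dx":0,"dy":0,"dz":0,"turn":0,"jaw":2.0},{"dx":0,"dy":0,"dz":0,"turn":0,"jaw":2.6},{"dx":0,"dy":0,"dz":-1,"turn":0,"jaw":2.6},{"dx":0,"dy":0,"dz":-3,"turn":0,"jaw":2.6}]'
python3 -m handwheel '[{"dx":0,"dy":0,"dz":-3,"turn":10.5,"jaw":0},{"dx":0,"dy":0,"dz":-6,"turn":21,"jaw":0},{"dx":0,"dy":0,"dz":-9,"turn":31.5,"jaw":0},{"dx":0,"dy":0,"dz":-11,"turn":42,"jaw":0},{"dx":0,"dy":0,"dz":-11,"turn":52.5,"jaw":0}]'
python3 -m handwheel '[{"dx":0,"dy":0,"dz":0,"turn":10.5,"jaw":0},{"dx":0,"dy":0,"dz":0,"turn":21,"jaw":0},{"dx":0,"dy":0,"dz":0,"turn":31.5,"jaw":0},{"dx":0,"dy":0,"dz":0,"turn":42,"jaw":0},{"dx":0,"dy":0,"dz":0,"turn":52.5,"jaw":0}]'
python3 -m handwheel '[{"dx":0,"dy":0,"dz":0,"turn":10,"jaw":0},{"dx":0,"dy":0,"dz":0,"turn":20,"jaw":0},{"dx":0,"dy":0,"dz":0,"turn":30,"jaw":0},{"dx":0,"dy":0,"dz":0,"turn":35,"jaw":0},{"dx":0,"dy":0,"dz":0,"turn":35,"jaw":0}]'
python3 - <<'E'
from h import *
s=sensors.read_state();im=read_camera("wrist");print(s['tcp_pos'],s['orientation'])
m=model("wrist",s);print(proj(m,[594.4,-42.7,80]),proj(m,[658.6,-2.2,92]))
np.save("w5.npy",im)
import json;json.dump({k:np.array(v).tolist() for k,v in s.items()},open("w5.json","w"))
cv2.imwrite("pics/w5.png",im[:,:,::-1])
E
```

```text
t: 16.6
tcp_pos: [593.4, -42.8, 58.5]
orientation: [-179.2, -2.8, 159.4]
wrist_force: [1.2, -5.1, 1.3]
grip_width: 11.3
grasp_force: 35.0
t: 17.23
tcp_pos: [594.9, -42.0, 88.7]
orientation: [-179.2, -2.8, 159.5]
wrist_force: [-0.0, -0.6, 0.5]
grip_width: 25.8
grasp_force: 0.0
t: 17.85
tcp_pos: [602.0, -42.4, 201.3]
orientation: [-177.6, -1.0, 106.6]
wrist_force: [-0.0, 0.3, 0.3]
grip_width: 0.1
grasp_force: 0.0
t: 18.48
tcp_pos: [600.9, -42.4, 199.2]
orientation: [-177.6, 1.4, 54.2]
wrist_force: [-0.1, 0.4, 0.7]
grip_width: 0.5
grasp_force: 0.0
t: 19.1
tcp_pos: [601.0, -42.3, 199.1]
orientation: [-178.9, 2.6, 19.6]
wrist_force: [-0.1, -0.1, 0.2]
grip_width: 0.4
grasp_force: 0.0
[600.96131078 -42.34002238 199.08663009] [-178.85178388    2.55236079   19.55230346]
[282.79243798 209.37751915] [258.52829212 112.34581842]
```

View pics/w5.png

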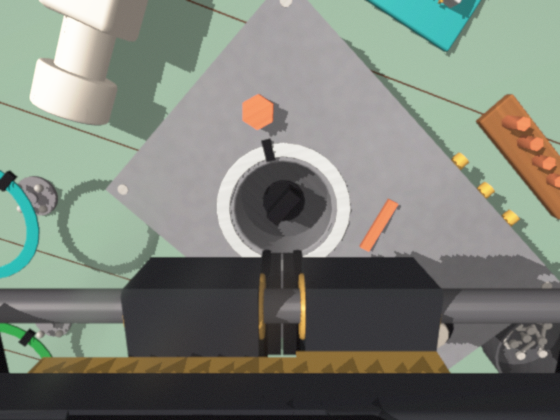

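The pointer at (268,151) lies between the dial centre (~(283,207)) and the hex at (258,112). I'll check the angle.

```bash
python3 - <<'E'
from h import *
import json
s=json.load(open("w5.json"));im=np.load("w5.npy");m=model("wrist",s)
hsv=cv2.cvtColor(im,cv2.COLOR_RGB2HSV)
def cen(mask,x0,x1,y0,y1):
    k=np.zeros(mask.shape,np.uint8);k[y0:y1,x0:x1]=mask[y0:y1,x0:x1];M=cv2.moments(k,True);return (M['m10']/M['m00'],M['m01']/M['m00'])
hx=cen((hsv[...,1]>150),235,285,90,135);p=cen(im.max(2)<60,255,282,138,163)
ringm=(hsv[...,2]>200)&(hsv[...,1]<30);k=np.zeros(ringm.shape,np.uint8);k[135:250,210:356]=ringm[135:250,210:356]
w=np.array([ray(m,q,80)[:2] for q in np.argwhere(k)[:,::-1]])
from scipy.optimize import least_squares
f=least_squares(lambda q:np.clip(np.abs(np.hypot(*(w-q).T)-47)-4.5,0,None),[594,-43]);print("ring",f.x,len(w))
H=ray(m,hx,92)[:2];P=ray(m,p,81)[:2];print(hx,p,H,P)
a=lambda d:np.degrees(np.arctan2(d[1],d[0]))
for C in(f.x,np.array([594.4,-42.7])):
    print(a(H-C),a(P-C),np.hypot(*(H-C))*np.sin(np.radians(a(H-C)-a(P-C))))
print("store est",ray(model("scene"),(151,239),102))
# target delta in tool axes to button
T=R.from_euler('xyz',s['orientation'],degrees=True).as_matrix()
for z in(140,104): print(T.T@(np.array([541,-190,z])-s['tcp_pos']))
E
```

```text
ring [594.2025348 -42.595974 ] 3424
(271.75, 106.75) (268.12418300653593, 149.96732026143792) [665.20132109  -9.63332344] [634.5837614  -16.83277795]
24.904057350974345 32.53784882237807 -10.398455592051324
25.03420866832243 32.77032621988767 -10.518812334418092
store est [ 547.24610631 -189.87760554  102.        ]
[-103.18433261  120.33174435   61.34592442]
[-101.58116738  121.05242586   97.30298881]
```

```bash
python3 - <<'E'
from h import *
import json
s=json.load(open("w5.json"));im=np.load("w5.npy").astype(int);m=model("wrist",s)
k=((im[...,0]-im[...,2])>60).astype(np.uint8);k[:,:235]=0;k[:,285:]=0;k[:90]=0;k[135:]=0
M=cv2.moments(k,True);hx=(M['m10']/M['m00'],M['m01']/M['m00']);P=np.array([634.58,-16.83]);C=np.array([594.3,-42.65])
for z in(92,90):
    H=ray(m,hx,z)[:2];d=H-C;u=(P-C)/np.hypot(*(P-C));print(hx,M['m00'],H,d[1]*u[0]-d[0]*u[1],d@u)
S=model("side")
for p in((314,323),(315,325)):print(ray(S,p,102))
E
```

```text
(257.3699421965318, 111.4971098265896) 865.0 [658.86970306  -1.26234776] -0.001987680460381114 76.69539951649206
(257.3699421965318, 111.4971098265896) 865.0 [658.73441488  -1.1356505 ] 0.1776861295068599 76.64987581748278
[ 539.64157098 -192.99988488  102.        ]
[ 540.12257262 -196.47566187  102.        ]
```

```bash
python3 -m handwheel '[{"dx":-3.5,"dy":4,"dz":0.2,"turn":0,"jaw":0},{"dx":-7,"dy":8,"dz":0.4,"turn":0,"jaw":0},{"dx":-10.5,"dy":12,"dz":0.6,"turn":0,"jaw":0},{"dx":-10.5,"dy":12,"dz":0.6,"turn":0,"jaw":0},{"dx":-10.5,"dy":12,"dz":0.6,"turn":0,"jaw":0}]'
cat > btn.py <<'E'
from h import *
s=sensors.read_state();im=read_camera("wrist");m=model("wrist",s);T=R.from_euler('xyz',s['orientation'],degrees=True).as_matrix()
print(s['tcp_pos'],s['orientation'],proj(m,[541,-190,102]))
def show(n,im,m,roi):
    h=cv2.cvtColor(im,cv2.COLOR_RGB2HSV);k=((h[...,2]>150)&(h[...,1]<60)).astype(np.uint8);z=np.zeros_like(k);x0,x1,y0,y1=roi;z[y0:y1,x0:x1]=k[y0:y1,x0:x1]
    for c in cv2.findContours(z,0,2)[0]:
        if cv2.contourArea(c)>25:
            (x,y),r=cv2.minEnclosingCircle(c);w=ray(m,(x,y),102);print(n,x,y,r,cv2.contourArea(c),w,"tool",T.T@(w-s['tcp_pos']))
x,y=map(int,proj(m,[541,-190,102]))
show("wrist",im,m,(x-60,x+60,y-60,min(y+60,254)))
show("scene",read_camera("scene"),model("scene"),(130,175,222,255))
show("side",read_camera("side"),model("side"),(295,335,305,345))
E
python3 btn.py
```

```text
t: 19.77
tcp_pos: [541.9, -190.2, 195.1]
orientation: [-178.8, 2.5, 19.6]
wrist_force: [-0.0, 0.9, -0.4]
grip_width: 0.2
grasp_force: 0.0
[ 541.94169894 -190.19758195  195.07606148] [-178.83164852    2.54233989   19.57018769] [284.14384959 212.79001025]
wrist 283.5 202.5 78.04175567626953 11790.5 [ 548.03894922 -187.0013948   102.        ] tool [10.93754883  0.92079926 92.68261675]
scene 151.0757598876953 238.28787231445312 7.436546802520752 144.0 [ 545.8403601  -189.43755461  102.        ] tool [ 8.05279093  2.4820719  92.77888929]
side 314.3200988769531 322.2037048339844 8.955377578735352 214.5 [ 540.5000141  -191.87131323  102.        ] tool [ 2.21148684  2.99161089 93.02791325]
side 314.5 324.5 27.57726287841797 646.5 [ 539.63824507 -195.51808452  102.        ] tool [ 0.17997472  6.14024057 93.05391944]
```

```bash
python3 - <<'E'
from h import *
s=sensors.read_state();im=read_camera("wrist");m=model("wrist",s)
x,y=map(int,proj(m,[541,-190,102]))
sub=im[y-50:min(y+50,252),x-60:x+60]
print(sub[::8,::8].max(2));print(sub[y and 50,60],sub[5,5])
def f(n,k):
    for c in cv2.findContours(k.astype(np.uint8),0,2)[0]:
        if cv2.contourArea(c)>300:
            (cx,cy),r=cv2.minEnclosingCircle(c);print(n,cx+x-60,cy+y-50,r,cv2.contourArea(c)/(3.14*r*r),ray(m,(cx+x-60,cy+y-50),102)[:2],ray(m,(cx+x-60,cy+y-50),92)[:2])
for t in(170,185,200,215):f(t,sub.min(2)>t)
f("dark",sub.max(2)<60)
E
```

```text
[[167 167 166 166 165 168 164 167 167 168 166 166 162 165 165]
 [170 167 167 166 167 166 167 166 167 164 164 166 166 167 167]
 [168 167 169 167 166 164 168 109 104 165 167 170 165 166 168]
 [167 167 166 168 166 119  44  42  43  43  56 167 169 165 166]
 [166 166 168 166 165  42  60 232 196  47  41 105 165 167 167]
 [168 167 168 170 155  39 255 254 254 252  32  90 113 168 165]
 [166 166 167 167 154  39 254 254 254 254  37  80 106 166 167]
 [166 167 166 169 168  41 254 254 253 253  39 108 108 166 165]
 [168 168 168 167 167 147  45 250 249  45  80 109 165 165 164]
 [167 166 168 168 168 165 167 156 155 138 137 164 166 167 165]
 [171 169 167 165 167 166 166 169 168 167 171 165 166 167 168]
 [171 169 168 166 165  43 159 163 157  55 171 170 168 165 125]]
[254 253 248] [166 164 166]
170 284.7175483703613 210.96617889404297 18.04819107055664 0.8911681668061018 [ 542.83777134 -188.90545182] [ 539.85365899 -189.85398227]
185 285.2037048339844 210.79629516601562 17.772571563720703 0.8902879847259265 [ 543.07529545 -189.18777487] [ 540.10057303 -190.14746626]
200 285.11369705200195 211.0369873046875 17.583343505859375 0.8832864325372428 [ 542.88449187 -189.18838537] [ 539.90222649 -190.1481009 ]
215 284.8214302062988 211.17856979370117 17.248065948486328 0.8901266368222656 [ 542.71395771 -189.02860099] [ 539.72495069 -189.98199983]
dark 285.8023262023926 206.5 27.364320755004883 0.9471553661021387 [ 546.22328351 -188.5051697 ] [ 543.37300902 -189.43787597]
```

```bash
python3 -m handwheel '[{"dx":0.55,"dy":0.13,"dz":3,"turn":0,"jaw":0},{"dx":0.55,"dy":0.13,"dz":6,"turn":0,"jaw":0},{"dx":0.55,"dy":0.13,"dz":8.5,"turn":0,"jaw":0},{"dx":0.55,"dy":0.13,"dz":8.8,"turn":0,"jaw":0},{"dx":0.55,"dy":0.13,"dz":8.8,"turn":0,"jaw":0}]'
python3 -m handwheel '[{"dx":0,"dy":0,"dz":0.15,"turn":0,"jaw":0},{"dx":0,"dy":0,"dz":0.3,"turn":0,"jaw":0},{"dx":0,"dy":0,"dz":0.45,"turn":0,"jaw":0},{"dx":0,"dy":0,"dz":0.55,"turn":0,"jaw":0},{"dx":0,"dy":0,"dz":0.55,"turn":0,"jaw":0}]'
```

```text
t: 20.6
tcp_pos: [543.6, -189.5, 107.4]
orientation: [-178.9, 2.6, 19.5]
wrist_force: [-0.2, 0.3, 0.1]
grip_width: 0.4
grasp_force: 0.0
t: 21.22
tcp_pos: [543.0, -190.0, 101.5]
orientation: [-178.9, 2.5, 19.5]
wrist_force: [0.5, 0.5, 2.7]
grip_width: 0.5
grasp_force: 1.3
```

```bash
python3 -m handwheel '[{"dx":0,"dy":0,"dz":0.15,"turn":0,"jaw":0},{"dx":0,"dy":0,"dz":0.3,"turn":0,"jaw":0},{"dx":0,"dy":0,"dz":0.4,"turn":0,"jaw":0},{"dx":0,"dy":0,"dz":0.45,"turn":0,"jaw":0},{"dx":0,"dy":0,"dz":0.45,"turn":0,"jaw":0}]'
```

```text
t: 21.85
tcp_pos: [543.0, -189.9, 97.1]
orientation: [-178.9, 2.5, 19.5]
wrist_force: [1.5, -0.9, 5.6]
grip_width: 0.2
grasp_force: 2.8
```

```bash
python3 -m handwheel '[{"dx":0,"dy":0,"dz":0.05,"turn":0,"jaw":0},{"dx":0,"dy":0,"dz":0.1,"turn":0,"jaw":0},{"dx":0,"dy":0,"dz":0.14,"turn":0,"jaw":0},{"dx":0,"dy":0,"dz":0.14,"turn":0,"jaw":0},{"dx":0,"dy":0,"dz":0.14,"turn":0,"jaw":0}]'
```

```text
t: 22.48
tcp_pos: [543.1, -190.0, 96.5]
orientation: [-178.9, 2.5, 19.5]
wrist_force: [-1.6, 1.5, 13.1]
grip_width: 0.8
grasp_force: 6.4
```

The hard stop is reached at 13 N, so the button is fully down. Releasing and backing away, then checking the dial.

```bash
python3 -m handwheel '[{"dx":0,"dy":0,"dz":-0.3,"turn":0,"jaw":0},{"dx":0,"dy":0,"dz":-1,"turn":0,"jaw":0},{"dx":0,"dy":0,"dz":-4,"turn":0,"jaw":0},{"dx":0,"dy":0,"dz":-8,"turn":0,"jaw":0},{"dx":0,"dy":0,"dz":-10,"turn":0,"jaw":0}]'
python3 -m handwheel '[{"dx":3.5,"dy":-4,"dz":-0.2,"turn":0,"jaw":0},{"dx":7,"dy":-8,"dz":-0.4,"turn":0,"jaw":0},{"dx":10.5,"dy":-12,"dz":-0.5,"turn":0,"jaw":0},{"dx":10.5,"dy":-12,"dz":-0.5,"turn":0,"jaw":0},{"dx":10.5,"dy":-12,"dz":-0.5,"turn":0,"jaw":0}]'
python3 - <<'E'
from h import *
s=sensors.read_state();im=read_camera("wrist").astype(int);m=model("wrist",s)
def cen(k,c,r):
    z=np.zeros(k.shape,np.uint8);x,y=map(int,c);z[y-r:y+r,x-r:x+r]=k[y-r:y+r,x-r:x+r];M=cv2.moments(z,True);return M['m10']/M['m00'],M['m01']/M['m00']
H=ray(m,cen(im[...,0]-im[...,2]>60,proj(m,[658.8,-1.5,92]),22),92)[:2]
P=ray(m,cen(im.max(2)<60,proj(m,[634.6,-16.8,81]),12),81)[:2]
C=np.array([594.3,-42.65]);d=H-C;u=(P-C)/np.hypot(*(P-C));print(H,P,d[1]*u[0]-d[0]*u[1],s['wrist_force'])
E
```

```text
t: 23.1
tcp_pos: [547.3, -190.4, 196.8]
orientation: [-178.9, 2.6, 19.5]
wrist_force: [-0.3, -0.1, 0.3]
grip_width: 0.5
grasp_force: 0.0
t: 23.72
tcp_pos: [605.8, -42.6, 197.2]
orientation: [-178.9, 2.7, 19.5]
wrist_force: [-0.4, -0.9, -0.9]
grip_width: 0.2
grasp_force: 0.0
[658.84137863  -1.31666318] [634.59560044 -16.74235438] -0.13701002143395868 [-0.37156159 -0.8804605  -0.89995492]
```

```bash
python3 -c "
from station import *;print(finish_job())"
```

```text
the job is handed in; nothing more can be done
None
```

The job is handed in: the pointer reads within about 0.2 mm of the hex spacer's middle, I pushed the store button to its stop with about 13 N and released it, and the arm is clear, though I did not measure the knob's and button's final heights.

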